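# Locate and clamp a blister nest

## Robot

A 7-joint arm with a two-finger parallel gripper is mounted at the origin on the work surface. World frame = base frame: x ahead of the robot, y to its left, z up, the work surface at z = 0. Lengths are in m, angles in degrees, forces in N, time in s.
With the tool pointing down it reaches from about 0.425 to 0.875 m from the base axis. Payload 4.7 kg.
Tool frame: the origin (TCP) lies between the finger pads; the fingertips stand env.tip_reach ahead of it and the grasp point (between the pads) lies 2 mm behind it (env.tip_reach is the distance from the TCP to the fingertips, in m); z points along the fingers, y is the line along which they close (so a half turn about z gives the same grasp; the last joint's range is limited). The gripper opens to 87 mm and grips with 3 to 60 N. Pads are 19 mm wide; open, the fingers measure 117 mm over their backs; the gripper's body (75 mm by 190 mm) begins 51 mm behind the grasp point.
Start: joints at [-70.812, 18.392, -4.016, 83.108, 1.295, 78.541, -3.26], TCP at [0.205, 0.617, 0.24] pointing down, gripper open.
Joint ranges: [-163.93, 163.93], [-17.29, 119.83], [-79.2, 71.16], [3.27, 140.29], [-89.18, 269.18], [5.43, 117.66], [-154.24, 154.24]. Speed limits (degrees/s): [147.25, 147.25, 180, 180, 180, 180, 180].

## Interface

Orientations are given as [roll, pitch, yaw] about the fixed x, y, z axes, in that order (R = Rz(yaw) Ry(pitch) Rx(roll)).
In Python, from cell import env, read_camera gives the robot as it stands. The module is installed in compiled form; this text tells all that it offers.
- The arm moves only by the shell command python3 -m handwheel 'ROWS' [FORCE]. ROWS is rows parted by semicolons, their numbers by spaces, 1 to 8 of them, each of 5 numbers: dx, dy, dz in m, then a turn about the tool's z in degrees, then the finger opening in m; each row is the pose to reach, as a shift and turn from the pose commanded when the command began, along the tool's axes at that moment; what a row does not reach only later rows make up. A row lasts 1/12 s, in which the tool goes at most 0.0417 m and 7.16 degrees, less where a joint would pass 70% of its speed; a pose out of reach is approached as far as the arm can. The fingers move at their own pace and stop on an object; FORCE is the grip in N (left out, the last holds). Time passes only in rows, so rows that do not move let the fingers close. It prints the time, the measured TCP pose, the force, the opening and the grip force at its end.
- env.get_obs(): the state, without advancing time (a new reading comes with each control period).
- read_camera(name): name is "scene" or "top" or "wrist"; returns a dict with "color" (400x640x3 uint8, blue, green, red), "fx", "fy", "cx", "cy" (pixels), "dist" ([k1, k2, p1, p2, k3] as OpenCV has them; the pictures are not rectified), "world_from_camera" (4x4, takes a point from camera to world coordinates). Camera axes: x right, y down, z forward; pixel columns grow to the right and rows downward; lengths in m; the calibration is good to about 2 mm. A picture is of the moment at which its call begins. There is no depth.
- env.sign_off(): hands the job in; it is judged then, once.
The state is a dict: "time_s": time; "qpos": joint angles; "joint_velocities": joint speeds; "effort": joint torques, N m; "tool_pos": TCP position; "tool_rot": TCP orientation; "force": force on the tool from outside, world axes, zero at the start; "wrist_torque": the same for the moment, N m; "grip_width": finger opening in m; "grasp_force": force on a finger pad.
Only numpy, scipy, OpenCV 4.12 (cv2) and the standard library are available. Lean on these libraries where they do the work, as an engineer would, in place of code of your own. Each camera call takes 0.05 s, during which the arm holds its last target. There are 200 camera calls.

## Task

Bring the wooden blister nest fully home, flat on the loading bed, into the corner of its two fences. Then wind the screw clamp's crank clockwise until the rubber foot meets the board and snug it by feel, so that the nest is held firmly but the board is not crushed. Let go and leave the other things alone.

Things in the scene. Friction and masses are not known exactly. Their poses are not given: they have to be found in the camera images.
- bed: Fixed aluminium plate 250 (x) by 350 (y) by 12 mm, its top 12 mm above the table, carrying two steel fences and the screw clamp. x points away from the robot at yaw 0, y to the left. Origin: at table height below the centre of the seated nest (the plate runs from x -145 to +105 mm, y -175 to +175 mm).
- fence_corner (a point): Inner corner where the two fence bars meet, at the plate's top. The rear fence's face lies at the bed's x = +75 mm, the side fence's at y = +95 mm. Bars 12 mm thick, 14 mm high above the plate; the rear one runs from y -95 mm to the corner, the side one from x -78 mm.
- clamp_post (a point): Top of the blue cast post of the clamp frame, fixed behind the side fence: 26 (x) by 32 (y) mm, 110 mm above the table. Its arm reaches to a boss of 34 mm diameter (80 to 114 mm above the table) that holds an upright screw at the bed's x = 0, y = +72 mm.
- nest: Loose, 0.4 to 0.75 kg: plywood board 150 (x) by 190 (y) by 15 mm, origin at the centre of its underside. On it a wooden frame of four pockets, x -68 to +68, y -87 to +29 mm; the board's +y end is bare for the foot. It starts 14 to 32 mm short of the rear and 16 to 42 mm short of the side fence, turned up to 0.07 rad. Home: its axes and its x, y agree with the bed's.
- rib_grip (a point): Top of the rib along y (8 mm thick, at the nest's x = 0) between the two -y pockets, at y = -56 mm, 50 mm above the underside: a grip clear of the crank. Pockets 56 (x) by 46 (y) mm, floor 29 mm below this point. Pushed by bare fingers the nest may turn and wedge; held here, its weight eased off the bed, it follows freely until 5 to 10 N is felt at a fence.
- foot: Rubber foot on the screw's lower end, 32 mm diameter, turning with the screw. Origin: on the screw's axis at its steel socket, about 16 mm above the pressing face (the rubber is worn: 14.5 to 17.5 mm, not known better). The face starts 3 to 7.5 mm above the board. Under 25 N on the board is too loose, over 65 N too tight, 80 N crushes it; snug is about 40 N.
- crank_axis (a point): Point on the screw's upright axis level with the knob's grip point. Clockwise from above screws foot, crank and knob down by 4 mm a turn; about 1 to 2 turns from the start, whose crank angle varies. The screw stays where it is left.
- knob_grip (a point): Middle of the black upright knob (24 mm diameter, 42 mm tall) on the crank, 63 mm from the axis, 24 mm above the crank bar. It spins on its pin: the hand can circle without turning. Drag along its path while moving: 1 to 2 N free; from touch on it grows by about 1 N per 6 N or so of clamp force, with friction. Snug is about 7 N. Some of it fades when the hand stops.
- tape_roll: White roll of tape lying flat, 100 mm diameter, 24 mm high, origin at the centre of its underside; on the table beyond the clamp side of the bed. Leave alone.
- carton: Small open cardboard carton 120 by 160 by 85 mm with two outer flaps, origin at the centre of its underside; on the table at the bed's -y side. Leave alone.
- spanner: Steel spanner 150 mm long lying flat on the table near the clamp side of the bed, origin at its middle. Leave alone.
Not all that is in view belongs to the job. There is more than one size of the nest; the one meant has the size given above.

How it is judged (in metres and radians):
On the way, in this order (a step that is already met when the one before it is completed fails the run):
1. the nest is home against both fences while the foot is still clear of it (x of nest in the frame of bed above -0.0025 m and y of nest in the frame of bed above -0.0025 m and angle between the x axis of nest and the x axis of bed, either way round below 0.025 rad and contact force between foot and nest below 0.5 N), for 0.2 s.
2. the foot has been wound down onto the nest (contact force between foot and nest above 3 N), for 0.1 s.
At the end, for the whole second after the job is handed in: The nest lies flat and still within 2.5 mm of both fences and square to them within 0.025 rad, the foot presses on it with 25 to 65 N, and the robot has let go of everything (contact force between foot and nest between 25 and 65 N and x of nest in the frame of bed above -0.0025 m and y of nest in the frame of bed above -0.0025 m and angle between the x axis of nest and the x axis of bed, either way round below 0.025 rad and angle between nest's own z axis and vertical below 0.03 rad and linear speed of nest below 0.01 m/s); the robot touches nothing.
It fails at once if the foot crushes the board (more than 80 N) (contact force between foot and nest above 80 N).
It fails at once if the tape roll, the carton or the spanner is moved by more than 15 mm (distance of any of tape_roll, carton, spanner from where it was at the start of the episode above 0.015 m).
It also fails if it takes over 67 s, if anything falls off the work surface, if the arm or the gripper's body presses on something with over 40 N, if the wrist force passes 120 N, or if a joint passes its speed limit or range.

## Working session

There is one attempt and no reset: what is moved stays moved. The work goes in short steps, Python scripts to look and compute and a shell command to move; the robot and the scene stay as the last step left them, time stands still between calls to the robot, and variables do not carry over. Pictures are saved under pics/ and viewed, at most 10 in all, crops included, and the job is handed in when it is done.

```bash
mkdir -p pics
cat > h.py <<'E'
import numpy as np, cv2, json
from cell import env, read_camera
def snap(n,f):
    c=read_camera(n); cv2.imwrite(f'pics/{f}.png',c['color']); np.savez(f'pics/{f}.npz',**{k:np.array(v) for k,v in c.items()}); return c
def ray(f,uv):
    c=np.load(f'pics/{f}.npz'); K=np.array([[c['fx'],0,c['cx']],[0,c['fy'],c['cy']],[0,0,1]],float)
    p=cv2.undistortPoints(np.array([[uv]],float),K,c['dist'])[0,0]; T=c['world_from_camera']
    d=T[:3,:3]@[p[0],p[1],1]; return T[:3,3],d/np.linalg.norm(d)
def tri(*obs):
    A=0;b=0;R=[ray(f,u) for f,u in obs]
    for o,d in R: P=np.eye(3)-np.outer(d,d);A=A+P;b=b+P@o
    x=np.linalg.solve(A,b); return x.round(4),[round(float(np.linalg.norm((np.eye(3)-np.outer(d,d))@(x-o))),4) for o,d in R]
def atz(f,uv,z):
    o,d=ray(f,uv); return (o+d*(z-o[2])/d[2]).round(4)
def proj(f,p):
    c=np.load(f'pics/{f}.npz'); K=np.array([[c['fx'],0,c['cx']],[0,c['fy'],c['cy']],[0,0,1]],float)
    T=np.linalg.inv(c['world_from_camera']); return cv2.projectPoints(np.array([p],float),cv2.Rodrigues(T[:3,:3])[0],T[:3,3],K,c['dist'])[0].reshape(-1,2).round(1)
def crop(f,g,x0,y0,x1,y1,s):
    im=cv2.imread(f'pics/{f}.png')[y0:y1,x0:x1]; cv2.imwrite(f'pics/{g}.png',cv2.resize(im,None,fx=s,fy=s,interpolation=cv2.INTER_CUBIC))
E
python3 - <<'E'
from h import *
a=snap('top','top0');b=snap('scene','scene0');snap('wrist','wrist0')
cv2.imwrite('pics/both.png',cv2.resize(np.vstack([a['color'],b['color']]),(480,600),interpolation=cv2.INTER_AREA))
for c in(a,b): print(c['world_from_camera'].round(3))
o=env.get_obs(); print(o, env.tip_reach)
E
```

```text
[[-0.01  -0.987  0.161  0.313]
 [-1.     0.01   0.004 -0.029]
 [-0.006 -0.161 -0.987  1.162]
 [ 0.     0.     0.     1.   ]]
[[-0.879  0.344 -0.332  0.821]
 [ 0.478  0.634 -0.608  0.551]
 [ 0.001 -0.692 -0.722  0.825]
 [ 0.     0.     0.     1.   ]]
{'time_s': 0.15, 'qpos': array([-70.80955628,  18.42943737,  -4.01539582,  83.15796082,
         1.29605916,  78.54109078,  -3.2602468 ]), 'joint_velocities': array([ 0.02869817, -0.1261648 ,  0.04077889, -0.14782541, -0.03250568,
       -0.13197648, -0.02447669]), 'effort': array([ 2.39082356e-04, -4.91792536e+01, -4.04468626e-01, -3.12876892e+01,
       -6.40269136e-02,  4.03894752e-02,  9.13592658e-05]), 'tool_pos': array([0.20491301, 0.61644723, 0.23871897]), 'tool_rot': array([-1.79916785e+02,  6.10923831e-03,  1.61618770e+02]), 'force': array([-0.20925586, -0.53438693, -0.00768982]), 'wrist_torque': array([-0.06145689, -0.02639922, -0.00666236]), 'grasp_force': 0.0, 'grip_width': 0.08673315909414603} 0.017
```

View pics/top0.png

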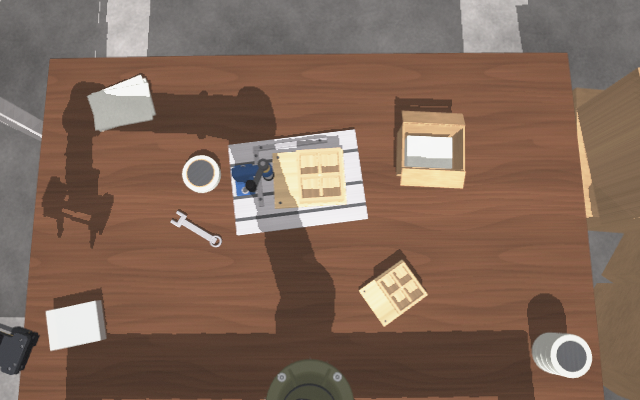

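View pics/scene0.png

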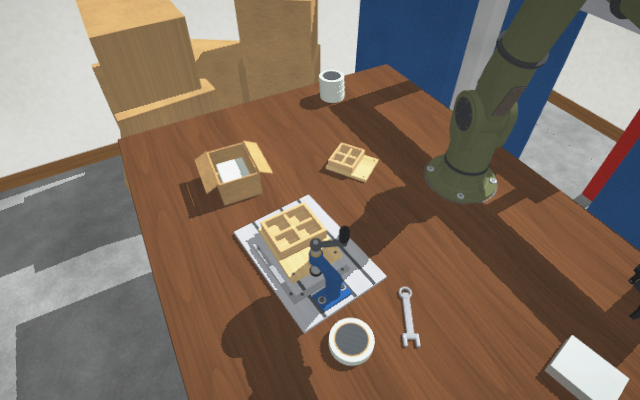

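The top view shows the bed plate at about (228–368, 128–235), with the nest at (275–347, 148–208). The clamp's crank is near (262,165), the carton at (432,150), the tape at (201,174) and the spanner at (197,228). A smaller decoy nest sits at (393,293). The scene view shows the knob near (344,235). I'll enlarge both.

```bash
python3 -c "
from h import *
crop('top0','ct',220,120,376,240,5);crop('scene0','cs',230,190,390,335,4)"
```

```text
(no output)
```

View pics/ct.png

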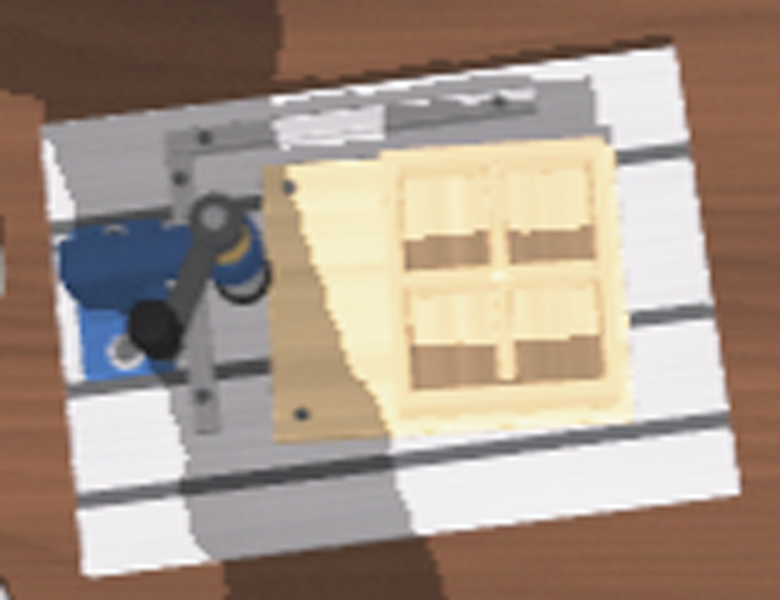

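View pics/cs.png

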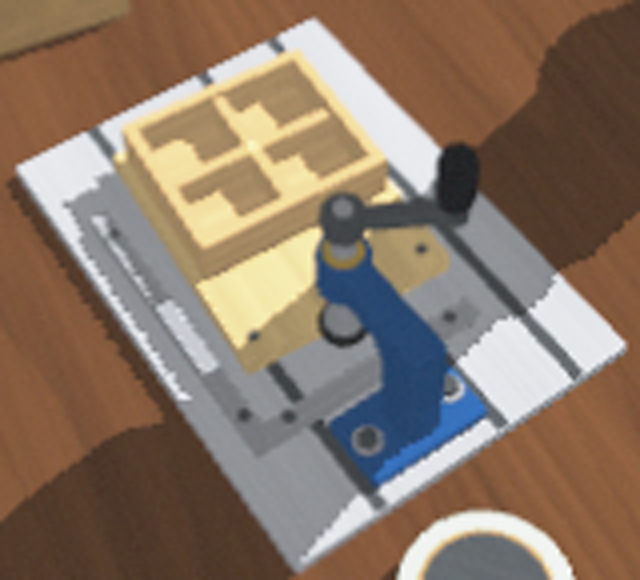

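The top crop puts the bed corners at (42,127), (675,47), (740,492) and (85,577). The rib crossing is at (497,273), the hub at (217,215) and the knob top at (155,320). In the scene crop the crossing is at (252,147), the hub at (343,210) and the knob top at (460,153).

```bash
cat >> h.py <<'E'
def ct(u,v): return ('top0',(220+(u+.5)/5-.5,120+(v+.5)/5-.5))
def cs(u,v): return ('scene0',(230+(u+.5)/4-.5,190+(v+.5)/4-.5))
def rigid(L,W):
    L=np.array(L,float);W=np.array(W,float)[:,:2];l=L-L.mean(0);w=W-W.mean(0)
    th=np.arctan2((l[:,0]*w[:,1]-l[:,1]*w[:,0]).sum(),(l*w).sum()); R=np.array([[np.cos(th),-np.sin(th)],[np.sin(th),np.cos(th)]])
    t=W.mean(0)-R@L.mean(0); return th,t,(L@R.T+t-W)
E
python3 - <<'E'
from h import *
B=dict(pp=((.105,.175),(42,127),(300,568)),pn=((.105,-.175),(675,47),(18,170)),nn=((-.145,-.175),(740,492),(315,18)),np=((-.145,.175),(85,577),(625,345)))
for k,(l,a,b) in B.items(): print(k,tri(ct(*a),cs(*b)))
L=[v[0] for v in B.values()]
for nm,W in(('tri',[tri(ct(*v[1]),cs(*v[2]))[0] for v in B.values()]),('top',[atz(*ct(*v[1]),.012) for v in B.values()]),('scene',[atz(*cs(*v[2]),.012) for v in B.values()])):
    th,t,r=rigid(L,W); print(nm,np.degrees(th),t,(r*1000).round(1).tolist())
N=[((.068,.029),(382,152),(205,245+8)),((.068,-.087),(612,140),(125,130)),((-.068,-.087),(632,420),(300,55)),((-.068,.029),(392,432),(385,165)),((0,-.029),(497,273),(252,147))]
for v in N: print(tri(ct(*v[1]),cs(*v[2])))
for nm,W in(('top',[atz(*ct(*v[1]),.062) for v in N]),('scene',[atz(*cs(*v[2]),.062) for v in N])):
    th,t,r=rigid([v[0] for v in N],W); print(nm,np.degrees(th),t,(r*1000).round(1).tolist())
W=[atz(*ct(*p),.027) for p in((262,166),(275,441))];print('board +y corners',W)
print('hub',tri(ct(217,215),cs(343,210)),'knobtop',tri(ct(155,318),cs(460,153)))
E
```

```text
pp (array([0.6769, 0.2187, 0.0073]), [0.0012, 0.0012])
pn (array([ 0.7189, -0.1298,  0.0057]), [0.0013, 0.0013])
nn (array([ 0.4709, -0.1584,  0.0091]), [0.0008, 0.0008])
np (array([0.4302, 0.1886, 0.0084]), [0.0006, 0.0006])
tri 6.776296166255295 [0.59408529 0.03213486] [[0.8, -0.4], [0.1, 0.5], [-0.2, -0.4], [-0.8, 0.2]]
top 6.761755452001132 [0.59356089 0.03155482] [[0.8, 0.8], [0.5, 0.0], [-0.9, -0.8], [-0.4, -0.0]]
scene 6.921816303988022 [0.59472923 0.0355103 ] [[1.1, 0.5], [1.4, -2.1], [0.3, -0.4], [-2.7, 2.0]]
(array([0.6453, 0.0295, 0.0562]), [0.0016, 0.0016])
(array([ 0.6507, -0.0906,  0.052 ]), [0.0027, 0.0027])
(array([ 0.5079, -0.1019,  0.0397]), [0.0026, 0.0026])
(array([0.504 , 0.0208, 0.0471]), [0.0057, 0.0057])
(array([ 0.5813, -0.0312,  0.0564]), [0.0005, 0.0005])
top 2.3728501632420023 [ 0.57345934 -0.00490487] [[-4.7, -1.5], [-5.0, 2.5], [7.2, 4.3], [7.3, -2.2], [-4.8, -3.0]]
scene 2.5856354379799003 [0.58125174 0.00277048] [[2.4, 0.2], [2.1, -0.8], [-1.4, -2.0], [-2.3, 1.5], [-0.8, 1.1]]
board +y corners [array([0.6484, 0.0947, 0.027 ]), array([0.4987, 0.0868, 0.027 ])]
hub (array([0.587 , 0.1034, 0.1501]), [0.0014, 0.0014]) knobtop (array([0.5276, 0.1262, 0.1905]), [0.002, 0.002])
```

```bash
cat > g.py <<'E'
import sys; from h import *
def rel(x,y,z,yaw):
    o=env.get_obs(); p=o['tool_pos']; R=cv2.Rodrigues(np.array([0,0,np.radians(o['tool_rot'][2])]))[0]@np.diag([1,-1,-1])
    d=R.T@(np.array([x,y,z])-p); return d.round(4), round(-((yaw-o['tool_rot'][2]+180)%360-180),2)
if __name__=='__main__': print(*rel(*map(float,sys.argv[1:5])))
E
python3 g.py .5827 -.058 .24 92.9
R='python3 -m handwheel'
$R '-.57 -.52 0 69 .05;-.57 -.52 0 69 .05;-.57 -.52 0 69 .05;-.57 -.52 0 69 .05;-.57 -.52 0 69 .05;-.57 -.52 0 69 .05;-.57 -.52 0 69 .05;-.57 -.52 0 69 .05'
python3 g.py .5827 -.058 .24 92.9
```

```text
[-0.5712 -0.5209 -0.0013] 68.72
time_s: 0.82
tool_pos: [0.3683, 0.324, 0.2395]
tool_rot: [-180.0, -0.0, 104.0]
force: [1.1, -0.4, 1.2]
grip_width: 0.0513
grasp_force: 0.0
[-0.4224  0.1158 -0.0005] 11.08
```

```bash
R='python3 -m handwheel'
$R '-.4224 .1158 0 11 .05;-.4224 .1158 0 11 .05;-.4224 .1158 0 11 .05;-.4224 .1158 0 11 .05;-.4224 .1158 0 11 .05;-.4224 .1158 0 11 .05;-.4224 .1158 0 11 .05;-.4224 .1158 0 11 .05'
$R '-.105 .029 .03 0 .05;-.105 .029 .03 0 .05;-.105 .029 .03 0 .05;-.105 .029 .03 0 .05;-.105 .029 .03 0 .05;-.105 .029 .03 0 .05' >/dev/null
python3 g.py .5827 -.058 .21 92.9
python3 -c "
from h import *
c=snap('wrist','w1'); print(c['world_from_camera'].round(3), proj('w1',[.5827,-.058,.062]),proj('w1',[.5813,-.0312,.062]))"
```

```text
time_s: 1.48
tool_pos: [0.5332, 0.0345, 0.2397]
tool_rot: [180.0, -0.0, 93.3]
force: [0.6, 0.9, 0.1]
grip_width: 0.0501
grasp_force: 0.0
[ 0.0069  0.0155 -0.0007] 0.46
[[ 0.998  0.057  0.015  0.563]
 [ 0.059 -0.965 -0.256  0.004]
 [ 0.     0.256 -0.967  0.354]
 [ 0.     0.     0.     1.   ]] [[334.6 186.2]] [[335.1 159.4]]
```

View pics/w1.png

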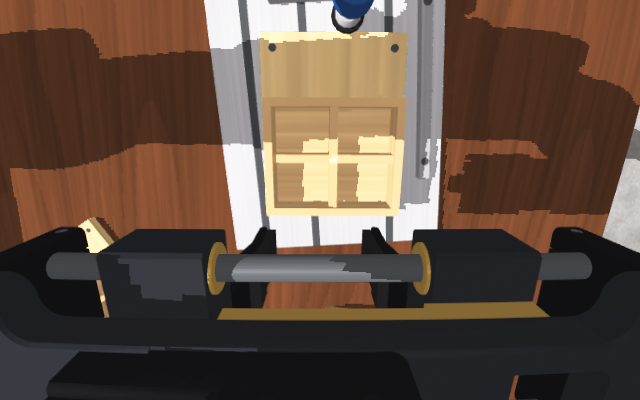

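The wrist view shows the rib crossing at (334,159), against a prediction of (335,159). The board's +y corners are at (258,33) and (408,33), and the rib's −y end is at (333,203).

```bash
python3 - <<'E'
from h import *
print(atz('w1',(334,159),.062),[atz('w1',p,.027) for p in((258,33),(408,33))],[atz('w1',p,.062) for p in((261,98),(406,98),(333,205))])
print(tri(('w1',(334,159)),ct(497,273),cs(252,147)))
E
python3 g.py .5825 -.058 .21 92.9; python3 g.py .5825 -.058 .054 92.9
```

```text
[ 0.5802 -0.0309  0.062 ] [array([0.4973, 0.0868, 0.027 ]), array([0.6476, 0.096 , 0.027 ])] [array([0.508 , 0.0221, 0.062 ]), array([0.6436, 0.0303, 0.062 ]), array([ 0.5825, -0.0776,  0.062 ])]
(array([ 0.581 , -0.0314,  0.0563]), [0.0005, 0.0005, 0.0006])
[ 0.0061  0.0151 -0.0004] 0.54
[0.0061 0.0151 0.1556] 0.54
```

```bash
R='python3 -m handwheel'
$R '.006 .0151 0 0 .05;.006 .0151 .04 0 .05;.006 .0151 .08 0 .05;.006 .0151 .11 0 .05;.006 .0151 .13 0 .05;.006 .0151 .145 0 .05;.006 .0151 .154 0 .05;.006 .0151 .154 0 .05'
$R '0 0 0 0 0;0 0 0 0 0;0 0 0 0 0;0 0 0 0 0;0 0 0 0 0;0 0 0 0 0' 40
python3 g.py .582 -.058 .055 93.3
```

```text
time_s: 2.7
tool_pos: [0.5813, -0.0579, 0.0539]
tool_rot: [-179.8, -0.1, 93.5]
force: [-0.3, -0.2, 0.4]
grip_width: 0.05
grasp_force: 0.0
time_s: 3.2
tool_pos: [0.5828, -0.0599, 0.0561]
tool_rot: [179.9, -0.0, 93.3]
force: [-0.1, -0.6, -0.2]
grip_width: 0.0177
grasp_force: 0.0
[ 0.002  -0.0007  0.0011] 0.02
```

```bash
R='python3 -m handwheel'
$R '0 0 0 0 0;0 0 0 0 0;0 0 0 0 0;0 0 0 0 0;0 0 0 0 0;0 0 0 0 0' 50
$R '0 0 -.003 0 0;0 0 -.003 0 0;0 0 -.003 0 0'
python3 -c "
from g import *
for i in range(4): o=env.get_obs(); print(o['force'].round(2),o['wrist_torque'].round(2),o['tool_pos'].round(4))"
```

```text
time_s: 3.7
tool_pos: [0.582, -0.06, 0.0557]
tool_rot: [-179.9, -0.0, 93.3]
force: [-3.2, 0.1, 5.3]
grip_width: 0.0074
grasp_force: 50.0
time_s: 3.95
tool_pos: [0.5822, -0.0599, 0.0577]
tool_rot: [-180.0, 0.0, 93.3]
force: [0.5, -0.3, -6.7]
grip_width: 0.0075
grasp_force: 50.0
[ 0.52 -0.28 -6.75] [-0.32  0.07  0.01] [ 0.5822 -0.0599  0.0577]
[ 0.52 -0.28 -6.75] [-0.32  0.07  0.01] [ 0.5822 -0.0599  0.0577]
[ 0.52 -0.28 -6.75] [-0.32  0.07  0.01] [ 0.5822 -0.0599  0.0577]
[ 0.52 -0.28 -6.75] [-0.32  0.07  0.01] [ 0.5822 -0.0599  0.0577]
```

```bash
R='python3 -m handwheel'
$R '.004 .002 0 -.6 0;.009 .004 0 -1.4 0;.014 .007 0 -2.2 0;.019 .010 0 -3 0;.024 .012 0 -3.4 0;.027 .014 0 -3.4 0;.027 .014 0 -3.4 0;.027 .014 0 -3.4 0'
$R '.002 .0 0 0 0;.004 0 0 0 0;.004 0 0 0 0'
$R '0 .002 0 0 0;0 .004 0 0 0;0 .004 0 0 0'
python3 g.py .6006 -.0236 .0577 96.78
```

```text
time_s: 4.62
tool_pos: [0.595, -0.0319, 0.0585]
tool_rot: [-180.0, 0.0, 96.8]
force: [0.7, -0.3, -5.6]
grip_width: 0.0076
grasp_force: 50.0
time_s: 4.87
tool_pos: [0.5943, -0.0278, 0.0585]
tool_rot: [-180.0, -0.0, 96.7]
force: [-0.5, 0.5, -7.0]
grip_width: 0.0076
grasp_force: 50.0
time_s: 5.12
tool_pos: [0.5991, -0.0277, 0.0587]
tool_rot: [179.9, 0.0, 96.7]
force: [0.8, -0.9, -4.9]
grip_width: 0.0072
grasp_force: 50.0
[0.0039 0.002  0.001 ] -0.05
```

```bash
R='python3 -m handwheel'
$R '0 .001 0 0 0;0 .002 0 0 0;0 .002 0 0 0' | grep -E "pos|force"
$R '.001 0 0 0 0;.002 0 0 0 0;.002 0 0 0 0'| grep -E "pos|force"
$R '.001 0 0 0 0;.002 0 0 0 0;.002 0 0 0 0'| grep -E "pos|force"
```

```text
tool_pos: [0.6007, -0.0275, 0.0586]
force: [-0.1, 0.2, -5.4]
grasp_force: 50.0
tool_pos: [0.6001, -0.0251, 0.0585]
force: [0.3, 0.6, -5.5]
grasp_force: 50.0
tool_pos: [0.6, -0.0239, 0.0587]
force: [-0.3, -0.1, -4.5]
grasp_force: 50.0
```

```bash
R='python3 -m handwheel'
$R '0 .001 0 0 0;0 .0015 0 0 0;0 .0015 0 0 0' | grep -E "pos|e: \["
$R '.001 0 0 0 0;.0015 0 0 0 0;.0015 0 0 0 0'| grep -E "pos|e: \["
$R '0 .001 0 0 0;0 .0015 0 0 0;0 .0015 0 0 0' | grep -E "pos|e: \["
$R '.001 0 0 0 0;.0015 0 0 0 0;.0015 0 0 0 0'| grep -E "pos|e: \["
```

```text
tool_pos: [0.6004, -0.0238, 0.0584]
force: [-4.2, -2.7, -3.2]
tool_pos: [0.6004, -0.0238, 0.0584]
force: [-4.6, -4.0, -2.8]
tool_pos: [0.6005, -0.0238, 0.0584]
force: [-7.5, -4.8, 0.3]
tool_pos: [0.6005, -0.0238, 0.0584]
force: [-7.3, -7.9, -0.0]
```

```bash
R='python3 -m handwheel'
$R '0 0 .001 0 0;0 0 .002 0 0;0 0 .003 0 0;0 0 .003 0 0' | grep -E "pos|rot|e: \["
$R '0 0 .001 0 0;0 0 .001 0 0'| grep -E "pos|rot|e: \["
python3 -c "from h import *;print(env.get_obs()['wrist_torque'])"
```

```text
tool_pos: [0.6005, -0.0239, 0.0557]
tool_rot: [-179.7, 0.1, 96.6]
force: [-8.2, -6.6, 2.8]
tool_pos: [0.6005, -0.0239, 0.0557]
tool_rot: [-179.7, 0.1, 96.6]
force: [-11.5, -6.3, 8.3]
[-1.53585808  2.36495689  0.06332196]
```

```bash
R='python3 -m handwheel'
$R '0 0 0 0 .05;0 0 0 0 .05;0 0 0 0 .05;0 0 0 0 .05;0 0 0 0 .05;0 0 0 0 .05;0 0 0 0 .05;0 0 0 0 .05' | grep -E "pos|width|e: \["
$R '0 0 -.04 0 .05;0 0 -.08 0 .05;0 0 -.12 0 .05;0 0 -.16 0 .05;0 0 -.184 0 .05;0 0 -.184 0 .05' | grep -E "pos|width|e: \["
$R '-.03 0 0 0 .05;-.05 0 0 0 .05;-.05 0 0 0 .05'|grep pos
python3 - <<'E'
from h import *
snap('wrist','w2');snap('top','top2');snap('scene','scene2')
a=cv2.imread('pics/w2.png')[0:240,130:480]
b=cv2.resize(cv2.imread('pics/scene2.png')[190:300,280:380],None,fx=2.7,fy=2.7,interpolation=cv2.INTER_CUBIC)
a=cv2.resize(a,None,fx=1.4,fy=1.4,interpolation=cv2.INTER_CUBIC); print(a.shape,b.shape)
h=max(a.shape[0],b.shape[0]); f=lambda i:cv2.copyMakeBorder(i,0,h-i.shape[0],0,0,0); cv2.imwrite('pics/m2.png',np.hstack([f(a),f(b)]))
bo=np.array([.594,.032]);th=np.radians(6.78);R=np.array([[np.cos(th),-np.sin(th)],[np.sin(th),np.cos(th)]])
for l in((.075,.095,.027),(-.075,.095,.027),(0,-.029,.062),(.075,.095,.012)): print(l,proj('w2',np.r_[bo+R@l[:2],l[2]]))
E
```

```text
tool_pos: [0.6028, -0.0199, 0.0547]
force: [0.0, -0.2, -0.5]
grip_width: 0.0479
tool_pos: [0.6059, -0.0206, 0.2454]
force: [0.5, -0.7, 0.4]
grip_width: 0.0498
tool_pos: [0.6078, -0.0758, 0.2383]
(336, 490, 3) (297, 270, 3)
(0.075, 0.095, 0.027) [[387.2  -8.6]]
(-0.075, 0.095, 0.027) [[246.   -7.4]]
(0, -0.029, 0.062) [[317.4 110.9]]
(0.075, 0.095, 0.012) [[384.2  -3.1]]
```

View pics/m2.png

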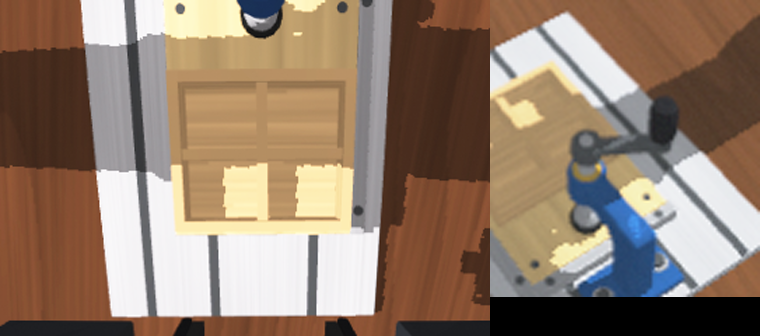

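The nest sits in the corner. Its rib crossing is at about (317,109) in w2, where home predicts (317,111), and the board is flush along the rear fence. Next I'll move over the knob for two wrist views.

```bash
R='python3 -m handwheel'
$R '0 0 0 6.8 .06;0 0 0 6.8 .06' | grep -E "pos|rot"
python3 g.py .528 .05 .25 90
```

```text
tool_pos: [0.6084, -0.0681, 0.2379]
tool_rot: [-180.0, -0.1, 89.9]
[ 0.1179 -0.0807 -0.0121] -0.13
```

```bash
R='python3 -m handwheel'
$R '.035 -.024 -.012 0 .06;.07 -.048 -.012 0 .06;.105 -.072 -.012 0 .06;.118 -.08 -.012 0 .06;.118 -.08 -.012 0 .06;.118 -.08 -.012 0 .06' | grep -E "pos|rot"
python3 -c "
from h import *
snap('wrist','k1')"
$R '.035 0 0 0 .06;.07 0 0 0 .06;.07 0 0 0 .06;.07 0 0 0 .06' | grep -E "pos|rot"
python3 - <<'E'
from h import *
snap('wrist','k2')
a,b=[cv2.resize(cv2.imread(f'pics/{k}.png')[0:300,130:510],None,fx=1.05,fy=1.05) for k in('k1','k2')]
cv2.imwrite('pics/k.png',np.hstack([a,b])); print(a.shape)
for k in('k1','k2'): print(proj(k,[.5276,.1262,.19]),proj(k,[.5866,.1034,.15]))
E
```

```text
tool_pos: [0.5281, 0.0505, 0.2507]
tool_rot: [180.0, -0.0, 90.3]
tool_pos: [0.5291, 0.1193, 0.2501]
tool_rot: [-180.0, 0.1, 90.1]
(315, 399, 3)
[[319.2 112.5]] [[391.3 143.5]]
[[317.2 211.8]] [[385.2 223.3]]
```

View pics/k.png

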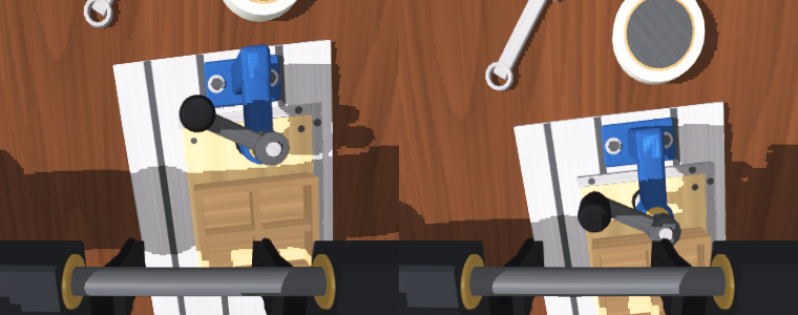

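In k1 the knob top is at (317.6,106.7) and the hub at (389,142). In k2 the knob top is at (316.7,197.5) and the hub at (384.3,222).

Run:
```python
from h import *
k=[('k1',(317.6,106.7)),('k2',(316.7,197.5))];h=[('k1',(389,141.9)),('k2',(384.3,221.9))]
print('knob',tri(*k),tri(*k,ct(155,318),cs(460,153)),tri(*k,cs(460,153)))
print('hub',tri(*h),tri(*h,ct(217,215),cs(343,210)))
for z in(.18,.185,.19,.195): print(z,[atz(*q,z) for q in k+[ct(155,318),cs(460,153)]])
```

```text
knob (array([0.5268, 0.1309, 0.1673]), [0.0003, 0.0003]) (array([0.5274, 0.1298, 0.1889]), [0.0009, 0.0065, 0.005, 0.003]) (array([0.5272, 0.1322, 0.1925]), [0.0025, 0.005, 0.0029])
hub (array([0.5852, 0.1046, 0.1498]), [0.0006, 0.0006]) (array([0.5862, 0.1038, 0.1492]), [0.0015, 0.0006, 0.0024, 0.0006])
0.18 [array([0.5265, 0.1304, 0.18  ]), array([0.5272, 0.1342, 0.18  ]), array([0.5315, 0.1266, 0.18  ]), array([0.5213, 0.1206, 0.18  ])]
0.185 [array([0.5265, 0.1301, 0.185 ]), array([0.5272, 0.1355, 0.185 ]), array([0.5304, 0.1258, 0.185 ]), array([0.5236, 0.1239, 0.185 ])]
0.19 [array([0.5265, 0.1299, 0.19  ]), array([0.5273, 0.1368, 0.19  ]), array([0.5293, 0.1251, 0.19  ]), array([0.526 , 0.1272, 0.19  ])]
0.195 [array([0.5265, 0.1297, 0.195 ]), array([0.5273, 0.1381, 0.195 ]), array([0.5282, 0.1243, 0.195 ]), array([0.5283, 0.1306, 0.195 ])]
```

```bash
R='python3 -m handwheel'
python3 g.py .5277 .1288 .175 90
$R '.009 -.001 0 0 .06;.009 -.001 .03 0 .06;.009 -.001 .055 0 .06;.009 -.001 .075 0 .06;.009 -.001 .075 0 .06' | grep -E "pos|rot|e: \["
$R '0 0 0 0 0;0 0 0 0 0;0 0 0 0 0;0 0 0 0 0;0 0 0 0 0;0 0 0 0 0;0 0 0 0 0;0 0 0 0 0' 30
$R '0 0 0 0 0;0 0 0 0 0'
```

```text
[ 0.0116 -0.0017  0.0752] -0.06
tool_pos: [0.5253, 0.1253, 0.1715]
tool_rot: [-179.6, 0.2, 89.8]
force: [-1.0, -1.0, -0.8]
time_s: 11.12
tool_pos: [0.5275, 0.1276, 0.1761]
tool_rot: [-180.0, -0.0, 89.9]
force: [-2.3, -0.1, 4.3]
grip_width: 0.0231
grasp_force: 30.0
time_s: 11.28
tool_pos: [0.5276, 0.1276, 0.1761]
tool_rot: [-180.0, -0.0, 89.9]
force: [-2.1, -0.2, 5.3]
grip_width: 0.0231
grasp_force: 30.0
```

```bash
cat > arc.py <<'E'
import sys; import numpy as np
def arc(a0,n,step,r=63.):
    for c in range(n):
        a=np.radians(a0-step*np.arange(9)); q=r*np.c_[np.sin(a),np.cos(a)]; q=(q-q[0])[1:]/1000
        z=4/360*step*np.arange(1,9)/1000
        print(round(a0,1),';'.join(f'{x:.4f} {y:.4f} {w:.4f} 0 0' for (x,y),w in zip(q,z))); a0-=8*step
arc(float(sys.argv[1]),int(sys.argv[2]),float(sys.argv[3]))
E
python3 arc.py 157.3 3 7.5
```

```text
157.3 0.0074 0.0037 0.0001 0 0;0.0142 0.0083 0.0002 0 0;0.0204 0.0137 0.0003 0 0;0.0258 0.0199 0.0003 0 0;0.0304 0.0268 0.0004 0 0;0.0340 0.0342 0.0005 0 0;0.0366 0.0420 0.0006 0 0;0.0382 0.0501 0.0007 0 0
97.3 0.0005 0.0082 0.0001 0 0;-0.0001 0.0164 0.0002 0 0;-0.0017 0.0245 0.0003 0 0;-0.0044 0.0323 0.0003 0 0;-0.0080 0.0397 0.0004 0 0;-0.0126 0.0465 0.0005 0 0;-0.0181 0.0527 0.0006 0 0;-0.0243 0.0581 0.0007 0 0
37.3 -0.0069 0.0046 0.0001 0 0;-0.0143 0.0082 0.0002 0 0;-0.0221 0.0108 0.0003 0 0;-0.0302 0.0124 0.0003 0 0;-0.0384 0.0129 0.0004 0 0;-0.0466 0.0123 0.0005 0 0;-0.0547 0.0107 0.0006 0 0;-0.0625 0.0080 0.0007 0 0
```

```bash
R='python3 -m handwheel'
$R '.0074 .0037 .0001 0 0;.0142 .0083 .0002 0 0;.0204 .0137 .0003 0 0;.0258 .0199 .0003 0 0;.0304 .0268 .0004 0 0;.034 .0342 .0005 0 0;.0366 .042 .0006 0 0;.0382 .0501 .0007 0 0' | grep -E "pos|width|e: "
python3 -c "from h import *;print(env.get_obs()['force'],env.get_obs()['wrist_torque'])"
$R '.0005 .0082 .0001 0 0;-.0001 .0164 .0002 0 0;-.0017 .0245 .0003 0 0;-.0044 .0323 .0003 0 0' | grep -E "pos|width|e: "
```

```text
tool_pos: [0.5795, 0.1651, 0.1754]
force: [-1.3, -3.0, 7.8]
grip_width: 0.0232
grasp_force: 30.0
[-1.26811195 -2.9667077   7.79446147] [-0.63133095  0.27827825 -0.01351716]
tool_pos: [0.6115, 0.1597, 0.175]
force: [-2.6, -3.4, 7.2]
grip_width: 0.0232
grasp_force: 30.0
```

```bash
R='python3 -m handwheel'
$R '-.0036 .0074 -.0005 0 0;-.0082 .0142 -.001 0 0;-.0137 .0204 -.001 0 0;-.0199 .0258 -.001 0 0' | grep -E "pos|width|e: "
$R '-.0069 .0046 0 0 0;-.0143 .0082 0 0 0;-.0221 .0108 0 0 0;-.0302 .0124 .0 0 0;-.0384 .0129 0 0 0;-.0466 .0123 .0002 0 0;-.0547 .0107 .0003 0 0;-.0625 .008 .0004 0 0' | grep -E "pos|width|e: "
python3 arc.py -22.7 4 6.25; python3 arc.py -222.7 2 3.75
```

```text
tool_pos: [0.6358, 0.1401, 0.1748]
force: [-4.7, -2.0, 2.3]
grip_width: 0.0229
grasp_force: 30.0
tool_pos: [0.6435, 0.0783, 0.1743]
force: [-1.5, 2.4, -6.1]
grip_width: 0.0233
grasp_force: 30.0
-22.7 -0.0062 -0.0030 0.0001 0 0;-0.0120 -0.0066 0.0001 0 0;-0.0174 -0.0109 0.0002 0 0;-0.0223 -0.0157 0.0003 0 0;-0.0266 -0.0210 0.0003 0 0;-0.0304 -0.0268 0.0004 0 0;-0.0334 -0.0329 0.0005 0 0;-0.0358 -0.0394 0.0006 0 0
-72.7 -0.0017 -0.0067 0.0001 0 0;-0.0026 -0.0135 0.0001 0 0;-0.0028 -0.0203 0.0002 0 0;-0.0023 -0.0272 0.0003 0 0;-0.0010 -0.0339 0.0003 0 0;0.0010 -0.0405 0.0004 0 0;0.0037 -0.0468 0.0005 0 0;0.0071 -0.0528 0.0006 0 0
-122.7 0.0040 -0.0056 0.0001 0 0;0.0086 -0.0107 0.0001 0 0;0.0138 -0.0152 0.0002 0 0;0.0194 -0.0192 0.0003 0 0;0.0253 -0.0226 0.0003 0 0;0.0317 -0.0252 0.0004 0 0;0.0383 -0.0272 0.0005 0 0;0.0450 -0.0285 0.0006 0 0
-172.7 0.0069 -0.0005 0.0001 0 0;0.0137 -0.0003 0.0001 0 0;0.0205 0.0007 0.0002 0 0;0.0272 0.0025 0.0003 0 0;0.0336 0.0049 0.0003 0 0;0.0397 0.0080 0.0004 0 0;0.0454 0.0118 0.0005 0 0;0.0507 0.0162 0.0006 0 0
-222.7 0.0029 0.0029 0.0000 0 0;0.0057 0.0060 0.0001 0 0;0.0082 0.0092 0.0001 0 0;0.0105 0.0126 0.0002 0 0;0.0126 0.0162 0.0002 0 0;0.0145 0.0199 0.0003 0 0;0.0161 0.0237 0.0003 0 0;0.0174 0.0276 0.0003 0 0
-252.7 0.0011 0.0040 0.0000 0 0;0.0019 0.0080 0.0001 0 0;0.0025 0.0121 0.0001 0 0;0.0028 0.0162 0.0002 0 0;0.0028 0.0203 0.0002 0 0;0.0026 0.0244 0.0003 0 0;0.0021 0.0285 0.0003 0 0;0.0013 0.0326 0.0003 0 0
```

```bash
R='python3 -m handwheel'
cat > d.py <<'E'
import sys; from h import *
a=np.radians(float(sys.argv[1])); o=env.get_obs(); F=o['force']
p=o['tool_pos'][:2]-[.5857,.1037]
print('drag %.2f rad %.2f z %.2f ang %.1f r %.4f z %.4f t %.1f'%(-(F[0]*np.sin(a)-F[1]*np.cos(a)),F[0]*np.cos(a)+F[1]*np.sin(a),F[2],np.degrees(np.arctan2(p[1],p[0])),np.hypot(*p),o['tool_pos'][2],o['time_s']))
E
$R '-.0062 -.003 .0003 0 0;-.012 -.0066 .0005 0 0;-.0174 -.0109 .0007 0 0;-.0223 -.0157 .0009 0 0;-.0266 -.021 .001 0 0;-.0304 -.0268 .0011 0 0;-.0334 -.0329 .0012 0 0;-.0358 -.0394 .0013 0 0' >/dev/null; python3 d.py -72.7
$R '-.0017 -.0067 .0001 0 0;-.0026 -.0135 .0001 0 0;-.0028 -.0203 .0002 0 0;-.0023 -.0272 .0003 0 0' >/dev/null; python3 d.py -97.7
$R '.0013 -.0067 .0001 0 0;.0033 -.0133 .0002 0 0;.006 -.0196 .0003 0 0;.0094 -.0256 .0003 0 0' >/dev/null; python3 d.py -122.7
```

```text
drag 0.52 rad -1.62 z -8.48 ang -73.5 r 0.0643 z 0.1738 t 13.9
drag 0.91 rad -0.28 z -10.12 ang -98.1 r 0.0645 z 0.1735 t 14.3
drag 1.60 rad 0.95 z -9.79 ang -122.8 r 0.0645 z 0.1732 t 14.6
```

```bash
R='python3 -m handwheel'
cat >> d.py <<'E'
sys.exit(-(F[0]*np.sin(a)-F[1]*np.cos(a))>3.5)
E
$R '.004 -.0056 .0003 0 0;.0086 -.0107 .0006 0 0;.0138 -.0152 .0008 0 0;.0194 -.0192 .0011 0 0' >/dev/null; python3 d.py -147.7 &&
$R '.0059 -.0034 .0001 0 0;.0123 -.006 .0001 0 0;.0189 -.008 .0002 0 0;.0256 -.0093 .0003 0 0' >/dev/null; python3 d.py -172.7 &&
$R '.0069 -.0005 .0001 0 0;.0137 -.0003 .0001 0 0;.0205 .0007 .0002 0 0;.0272 .0025 .0003 0 0' > /dev/null;  python3 d.py -197.7
python3 arc.py -197.7 3 3.125
```

```text
drag 1.12 rad 5.75 z -0.70 ang -147.5 r 0.0641 z 0.1728 t 14.9
drag 3.45 rad 4.74 z -0.70 ang -147.5 r 0.0641 z 0.1728 t 14.9
drag 5.12 rad 2.84 z -0.70 ang -147.5 r 0.0641 z 0.1728 t 14.9
-197.7 0.0032 0.0011 0.0000 0 0;0.0064 0.0024 0.0001 0 0;0.0095 0.0039 0.0001 0 0;0.0125 0.0056 0.0001 0 0;0.0155 0.0074 0.0002 0 0;0.0183 0.0093 0.0002 0 0;0.0210 0.0115 0.0002 0 0;0.0236 0.0137 0.0003 0 0
-222.7 0.0025 0.0024 0.0000 0 0;0.0048 0.0049 0.0001 0 0;0.0070 0.0076 0.0001 0 0;0.0090 0.0103 0.0001 0 0;0.0109 0.0132 0.0002 0 0;0.0126 0.0162 0.0002 0 0;0.0142 0.0193 0.0002 0 0;0.0156 0.0224 0.0003 0 0
-247.7 0.0012 0.0032 0.0000 0 0;0.0023 0.0065 0.0001 0 0;0.0031 0.0098 0.0001 0 0;0.0038 0.0132 0.0001 0 0;0.0043 0.0166 0.0002 0 0;0.0046 0.0200 0.0002 0 0;0.0047 0.0234 0.0002 0 0;0.0046 0.0269 0.0003 0 0False
False
True
```

```bash
R='python3 -m handwheel'; sed -i 's/sys.exit(\(.*\))$/sys.exit(int(\1))/' d.py
$R '.0055 -.0038 .0001 0 0;.012 -.0066 .0001 0 0;.0187 -.0087 .0002 0 0;.0253 -.0101 .0003 0 0' >/dev/null; python3 d.py -172.7 &&
$R '.0069 -.0005 .0001 0 0;.0137 -.0003 .0001 0 0;.0205 .0007 .0002 0 0;.0272 .0025 .0003 0 0' > /dev/null &&  python3 d.py -197.7
```

```text
drag 0.61 rad 1.14 z -0.95 ang -173.2 r 0.0637 z 0.1725 t 15.3
drag 0.49 rad 0.28 z 0.87 ang 162.0 r 0.0631 z 0.1722 t 15.6
```

```bash
R='python3 -m handwheel'
$R '.0032 .0011 0 0 0;.0064 .0024 .0001 0 0;.0095 .0039 .0001 0 0;.0125 .0056 .0001 0 0;.0155 .0074 .0002 0 0;.0183 .0093 .0002 0 0;.021 .0115 .0002 0 0;.0236 .0137 .0003 0 0' >/dev/null; python3 d.py -222.7 &&
$R '.0025 .0024 0 0 0;.0048 .0049 .0001 0 0;.007 .0076 .0001 0 0;.009 .0103 .0001 0 0;.0109 .0132 .0002 0 0;.0126 .0162 .0002 0 0;.0142 .0193 .0002 0 0;.0156 .0224 .0003 0 0' >/dev/null && python3 d.py -247.7 &&
$R '.0012 .0032 0 0 0;.0023 .0065 .0001 0 0;.0031 .0098 .0001 0 0;.0038 .0132 .0001 0 0;.0043 .0166 .0002 0 0;.0046 .02 .0002 0 0;.0047 .0234 .0002 0 0;.0046 .0269 .0003 0 0' > /dev/null && python3 d.py -272.7
python3 arc.py -272.7 6 3.125
```

```text
drag 0.94 rad 0.07 z 5.18 ang 137.8 r 0.0625 z 0.1718 t 16.3
drag 1.75 rad -0.62 z 5.30 ang 112.5 r 0.0619 z 0.1715 t 16.9
drag 0.92 rad -1.62 z 5.92 ang 87.1 r 0.0616 z 0.1713 t 17.6
-272.7 -0.0003 0.0034 0.0000 0 0;-0.0007 0.0068 0.0001 0 0;-0.0013 0.0102 0.0001 0 0;-0.0021 0.0136 0.0001 0 0;-0.0031 0.0168 0.0002 0 0;-0.0043 0.0201 0.0002 0 0;-0.0056 0.0232 0.0002 0 0;-0.0072 0.0263 0.0003 0 0
-297.7 -0.0017 0.0030 0.0000 0 0;-0.0035 0.0059 0.0001 0 0;-0.0055 0.0087 0.0001 0 0;-0.0077 0.0114 0.0001 0 0;-0.0099 0.0139 0.0002 0 0;-0.0124 0.0164 0.0002 0 0;-0.0149 0.0187 0.0002 0 0;-0.0176 0.0208 0.0003 0 0
-322.7 -0.0028 0.0020 0.0000 0 0;-0.0057 0.0039 0.0001 0 0;-0.0087 0.0055 0.0001 0 0;-0.0118 0.0071 0.0001 0 0;-0.0149 0.0084 0.0002 0 0;-0.0181 0.0096 0.0002 0 0;-0.0214 0.0106 0.0002 0 0;-0.0248 0.0114 0.0003 0 0
-347.7 -0.0034 0.0006 0.0000 0 0;-0.0068 0.0011 0.0001 0 0;-0.0102 0.0014 0.0001 0 0;-0.0136 0.0014 0.0001 0 0;-0.0171 0.0013 0.0002 0 0;-0.0205 0.0010 0.0002 0 0;-0.0239 0.0006 0.0002 0 0;-0.0273 -0.0001 0.0003 0 0
-372.7 -0.0033 -0.0008 0.0000 0 0;-0.0066 -0.0019 0.0001 0 0;-0.0098 -0.0031 0.0001 0 0;-0.0130 -0.0045 0.0001 0 0;-0.0160 -0.0060 0.0002 0 0;-0.0190 -0.0077 0.0002 0 0;-0.0219 -0.0096 0.0002 0 0;-0.0247 -0.0116 0.0003 0 0
-397.7 -0.0027 -0.0022 0.0000 0 0;-0.0052 -0.0045 0.0001 0 0;-0.0076 -0.0069 0.0001 0 0;-0.0099 -0.0095 0.0001 0 0;-0.0120 -0.0122 0.0002 0 0;-0.0140 -0.0150 0.0002 0 0;-0.0158 -0.0179 0.0002 0 0;-0.0175 -0.0210 0.0003 0 0
```

```bash
R='python3 -m handwheel'
$R '-.0003 .0034 -.0002 0 0;-.0007 .0068 -.0003 0 0;-.0013 .0102 -.0003 0 0;-.0021 .0136 -.0003 0 0;-.0031 .0168 -.0003 0 0;-.0043 .0201 -.0003 0 0;-.0056 .0232 -.0003 0 0;-.0072 .0263 -.0003 0 0' >/dev/null; python3 d.py -297.7 &&
$R '-.0017 .003 0 0 0;-.0035 .0059 .0001 0 0;-.0055 .0087 .0001 0 0;-.0077 .0114 .0001 0 0;-.0099 .0139 .0002 0 0;-.0124 .0164 .0002 0 0;-.0149 .0187 .0002 0 0;-.0176 .0208 .0003 0 0' >/dev/null && python3 d.py -322.7 &&
$R '-.0028 .002 0 0 0;-.0057 .0039 .0001 0 0;-.0087 .0055 .0001 0 0;-.0118 .0071 .0001 0 0;-.0149 .0084 .0002 0 0;-.0181 .0096 .0002 0 0;-.0214 .0106 .0002 0 0;-.0248 .0114 .0003 0 0' > /dev/null && python3 d.py -347.7
```

```text
drag 1.41 rad -1.60 z 5.86 ang 62.1 r 0.0615 z 0.1710 t 18.3
drag 1.78 rad -1.10 z 6.21 ang 36.9 r 0.0617 z 0.1707 t 18.9
drag 0.77 rad -1.47 z 5.09 ang 11.9 r 0.0622 z 0.1705 t 19.6
```

```bash
R='python3 -m handwheel'
$R '-.0034 .0006 0 0 0;-.0068 .0011 .0001 0 0;-.0102 .0014 .0001 0 0;-.0136 .0014 .0001 0 0;-.0171 .0013 .0002 0 0;-.0205 .001 .0002 0 0;-.0239 .0006 .0002 0 0;-.0273 -.0001 .0003 0 0' >/dev/null; python3 d.py -372.7 &&
$R '-.0033 -.0008 0 0 0;-.0066 -.0019 .0001 0 0;-.0098 -.0031 .0001 0 0;-.013 -.0045 .0001 0 0;-.016 -.006 .0002 0 0;-.019 -.0077 .0002 0 0;-.0219 -.0096 .0002 0 0;-.0247 -.0116 .0003 0 0' >/dev/null && python3 d.py -397.7 &&
$R '-.0027 -.0022 0 0 0;-.0052 -.0045 .0001 0 0;-.0076 -.0069 .0001 0 0;-.0099 -.0095 .0001 0 0;-.012 -.0122 .0002 0 0;-.014 -.015 .0002 0 0;-.0158 -.0179 .0002 0 0;-.0175 -.021 .0003 0 0' > /dev/null && python3 d.py -422.7
python3 arc.py -422.7 6 3.125
```

```text
drag 0.50 rad 0.11 z 4.12 ang -14.2 r 0.0628 z 0.1702 t 20.3
drag 0.73 rad 1.63 z 5.08 ang -39.5 r 0.0635 z 0.1699 t 20.9
drag -0.17 rad 1.07 z 5.29 ang -64.4 r 0.0642 z 0.1696 t 21.6
-422.7 -0.0015 -0.0031 0.0000 0 0;-0.0028 -0.0063 0.0001 0 0;-0.0040 -0.0095 0.0001 0 0;-0.0049 -0.0128 0.0001 0 0;-0.0057 -0.0161 0.0002 0 0;-0.0063 -0.0195 0.0002 0 0;-0.0067 -0.0229 0.0002 0 0;-0.0070 -0.0264 0.0003 0 0
-447.7 -0.0000 -0.0034 0.0000 0 0;0.0001 -0.0069 0.0001 0 0;0.0004 -0.0103 0.0001 0 0;0.0009 -0.0137 0.0001 0 0;0.0016 -0.0170 0.0002 0 0;0.0025 -0.0204 0.0002 0 0;0.0036 -0.0236 0.0002 0 0;0.0048 -0.0268 0.0003 0 0
-472.7 0.0014 -0.0031 0.0000 0 0;0.0030 -0.0062 0.0001 0 0;0.0047 -0.0091 0.0001 0 0;0.0066 -0.0120 0.0001 0 0;0.0087 -0.0148 0.0002 0 0;0.0109 -0.0174 0.0002 0 0;0.0132 -0.0199 0.0002 0 0;0.0157 -0.0223 0.0003 0 0
-497.7 0.0026 -0.0022 0.0000 0 0;0.0053 -0.0043 0.0001 0 0;0.0082 -0.0063 0.0001 0 0;0.0111 -0.0081 0.0001 0 0;0.0141 -0.0097 0.0002 0 0;0.0172 -0.0112 0.0002 0 0;0.0204 -0.0124 0.0002 0 0;0.0237 -0.0136 0.0003 0 0
-522.7 0.0033 -0.0009 0.0000 0 0;0.0067 -0.0017 0.0001 0 0;0.0100 -0.0022 0.0001 0 0;0.0135 -0.0026 0.0001 0 0;0.0169 -0.0028 0.0002 0 0;0.0203 -0.0028 0.0002 0 0;0.0238 -0.0026 0.0002 0 0;0.0272 -0.0023 0.0003 0 0
-547.7 0.0034 0.0006 0.0000 0 0;0.0067 0.0013 0.0001 0 0;0.0101 0.0022 0.0001 0 0;0.0133 0.0033 0.0001 0 0;0.0165 0.0046 0.0002 0 0;0.0196 0.0060 0.0002 0 0;0.0227 0.0076 0.0002 0 0;0.0256 0.0094 0.0003 0 0
```

```bash
R='python3 -m handwheel'
$R '-.0015 -.0031 0 0 0;-.0028 -.0063 .0001 0 0;-.004 -.0095 .0001 0 0;-.0049 -.0128 .0001 0 0;-.0057 -.0161 .0002 0 0;-.0063 -.0195 .0002 0 0;-.0067 -.0229 .0002 0 0;-.007 -.0264 .0003 0 0' >/dev/null; python3 d.py -447.7 &&
$R '0 -.0034 0 0 0;.0001 -.0069 .0001 0 0;.0004 -.0103 .0001 0 0;.0009 -.0137 .0001 0 0;.0016 -.017 .0002 0 0;.0025 -.0204 .0002 0 0;.0036 -.0236 .0002 0 0;.0048 -.0268 .0003 0 0' >/dev/null && python3 d.py -472.7
```

```text
drag 2.27 rad 0.28 z 5.85 ang -88.7 r 0.0646 z 0.1694 t 22.3
drag 5.20 rad -0.18 z 4.58 ang -112.4 r 0.0647 z 0.1693 t 22.9
```

```bash
R='python3 -m handwheel'
$R '.0014 -.0031 0 0 0;.003 -.0062 .0001 0 0' >/dev/null; python3 d.py -479
$R '.0017 -.0029 0 0 0;.0036 -.0058 .0001 0 0' >/dev/null; python3 d.py -485.2
```

```text
drag 6.34 rad -0.50 z 3.74 ang -118.1 r 0.0648 z 0.1692 t 23.1
drag 7.96 rad -2.25 z 4.23 ang -123.8 r 0.0648 z 0.1692 t 23.3
```

```bash
R='python3 -m handwheel'
$R '0 0 0 0 0;0 0 0 0 0' >/dev/null; python3 d.py -485.2
$R '0 0 0 0 .055;0 0 0 0 .055;0 0 0 0 .055;0 0 0 0 .055;0 0 0 0 .055;0 0 0 0 .055;0 0 0 0 .055' | grep -E "pos|width|e:"
$R '0 0 -.03 0 .055;0 0 -.06 0 .055;0 0 -.1 0 .055;0 0 -.1 0 .055' | grep -E "pos|width|e:"
$R '-.04 0 0 0 .055;-.08 0 0 0 .055;-.11 0 0 0 .055;-.11 0 0 0 .055;-.11 0 0 0 .055' | grep -E "pos|width|e:"
python3 - <<'E'
from h import *
snap('wrist','f1');snap('scene','f2');snap('top','f3')
a=cv2.resize(cv2.imread('pics/f1.png')[0:250,130:510],None,fx=1.05,fy=1.05)
b=cv2.resize(cv2.imread('pics/f2.png')[190:340,230:390],None,fx=2.4,fy=2.4,interpolation=cv2.INTER_CUBIC)
h=max(a.shape[0],b.shape[0]); f=lambda i:cv2.copyMakeBorder(i,0,h-i.shape[0],0,0,0); cv2.imwrite('pics/fm.png',np.hstack([f(a),f(b)]))
bo=np.array([.594,.032]);th=np.radians(6.78);R=np.array([[np.cos(th),-np.sin(th)],[np.sin(th),np.cos(th)]])
for l in((.068,-.087,.062),(-.068,-.087,.062),(0,-.029,.062),(-.075,.095,.027)):
  q=proj('f1',np.r_[bo+R@l[:2],l[2]])[0]; print(l,((q-[130,0])*1.05).round(1))
E
```

```text
drag 6.03 rad -1.27 z 5.51 ang -124.4 r 0.0648 z 0.1691 t 23.4
tool_pos: [0.5479, 0.051, 0.1682]
force: [-1.0, 0.3, -1.0]
grip_width: 0.0536
grasp_force: 0.0
tool_pos: [0.5519, 0.0511, 0.2763]
force: [1.7, 0.1, 0.5]
grip_width: 0.0549
grasp_force: 0.0
tool_pos: [0.5479, -0.0615, 0.2687]
force: [1.1, 0.7, 0.6]
grip_width: 0.0548
grasp_force: 0.0
(0.068, -0.087, 0.062) [307.2 176.6]
(-0.068, -0.087, 0.062) [188.5 191.1]
(0, -0.029, 0.062) [243.2 131.9]
(-0.075, 0.095, 0.027) [161.9  27.8]
```

View pics/fm.png

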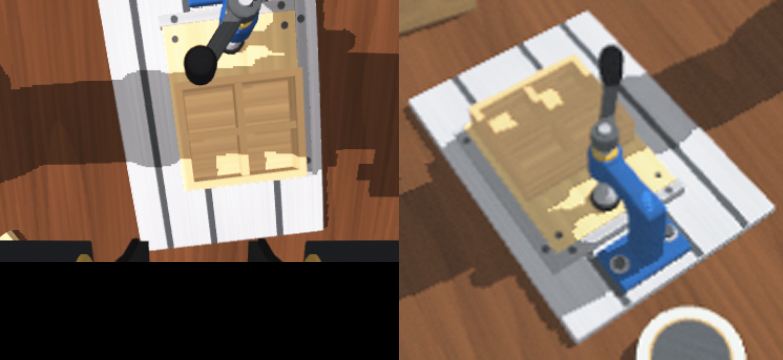

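The wrist view shows the nest flush with both fences: the frame's −y corners are at (307,174) and (188,189), against predictions of (307,177) and (188,191). The foot is on the board and the hand is clear, so I'm handing in.

```bash
python3 -c "
from h import *
print(env.get_obs()['time_s'],env.sign_off())"
```

```text
the job is handed in; nothing more can be done
24.9333 None
```

I handed the job in at 24.9 s: the nest is home against both fences, the clamp is snugged to about 40 N (estimated from 8 N of crank drag), and the hand is clear; the hand-in returned no verdict.

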